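Clear the canister and latch the shed cupboard

TASK

The handled aluminium canister on the little stand is in the way of the cupboard door: lift it off by its handle and set it down gently and upright on the round rubber mat, wholly on the mat, and let go. Then push the cupboard door fully shut, until it snaps home on its catch and stays there. Do not knock the canister against the cupboard or its door, tip it over, or disturb the other things on the bench.

Things in the scene. Friction and masses are not known exactly. Their poses are not given: they have to be found in the camera images.
- cupboard: Grey steel cupboard, fixed: 140 deep (x) x 220 wide (y), on feet. Origin: on the bench under its centre; front looks along own -x. Its cedar top board, 250 wide, spans 225 to 245 mm above the bench and overhangs the shut door (outer face at own x = -82 mm) by 35 mm, so the shut door is out of reach of a vertical tool: lean the tool back 35 to 45 degrees and reach under.
- cupboard_door (a joint): Angle of the cupboard door (rad): 0 shut, about 1.57 when it stands straight out from the front, at most 1.95. Free-moving with slight friction. A sprung roller catch resists from about 0.09 rad (about 5 N at the free edge), then from about 0.03 rad inwards it draws the door to 0 and holds it.
- door_hinge (a point): Point on the upright hinge axis at half the door's height, 139 mm above the bench; the axis runs in the plane of the door's outer face, at the cupboard's own (-82, +108) mm (left end as seen facing the front).
- door_edge (a point): Middle of the door's free upright edge, on the outer face, 212 mm from the hinge axis. The door is a flat grey panel 212 wide, 158 high (60 to 218 mm above the bench), 12 thick, with a small steel lip 8 mm proud at this edge (60 high). It clears the stand, clip and spanner when it swings, but not the canister.
- canister: Round aluminium canister, 76 diameter, 85 high, 0.3 to 0.6 kg, with a fixed arched steel handle over its top. Origin: centre of its underside; own z up, own x along the handle bar. Starts on the stand.
- canister_grip (a point): Middle of the canister's handle bar: a 10 mm round bar, straight for 56 mm along the canister's own x, its centre 122 mm above the canister's underside and 37 mm above its lid.
- stand: Low round steel stand (trivet) in front of the cupboard, within the door's sweep: 92 diameter, 45 high, fixed. Origin: centre of its foot, on the bench.
- mat: Round black rubber mat, 140 diameter, 5 thick, fixed flat on the bench; origin: centre of its underside. It lies in one of three places, left or right.
- pot: Upturned terracotta pot, 96 diameter, 85 high, loose bystander; origin: centre of its underside.
- funnel: Orange plastic funnel standing mouth down, 100 diameter (a tab reaches 65 from its axis), 100 high, loose bystander; origin: centre of its underside.
- spanner: Steel adjustable spanner lying flat, about 190 long along its own x (-85 to +100 mm), 48 wide, 14 high, loose bystander; origin on its underside.
- clip: Green garden clip lying flat, 75 x 22, 25 high, loose bystander; origin: centre of its underside.
- jar: Glass screw-top jar, 60 diameter, 85 high, loose bystander; origin: centre of its underside.
Not all that is in view belongs to the job. Leave any green look-alike of the canister alone. There is more than one size of the mat; the job needs the larger.

How it is judged:
On the way, in this order (a step that is already met when the one before it is completed fails the run):
1. the canister stands upright and still on the mat, let go (horizontal distance between canister and mat below 0.032 m and z of canister in the frame of mat below 0.012 m and angle between canister's own z axis and vertical below 0.1 rad and linear speed of canister below 0.03 m/s and contact force between the fingers and canister below 0.1 N), for 0.2 s.
2. the door is seated on its catch (value of joint cupboard_door below 0.02 rad), for 0.2 s.
At the end, for the whole second after the job is handed in: The door is seated on its catch (within 0.02 rad of shut) and stays so by itself; the canister stands upright (within 0.1 rad) and still on the mat, its centre within 32 mm of the mat's centre; pot, funnel, spanner, clip and jar are within 30 mm of where they began (value of joint cupboard_door below 0.02 rad and horizontal distance between canister and mat below 0.032 m and z of canister in the frame of mat below 0.012 m and angle between canister's own z axis and vertical below 0.1 rad and linear speed of canister below 0.03 m/s and not (distance of pot from where it was at the start of the episode above 0.03 m) and not (distance of funnel from where it was at the start of the episode above 0.03 m) and not (distance of spanner from where it was at the start of the episode above 0.03 m) and not (distance of clip from where it was at the start of the episode above 0.03 m) and not (distance of jar from where it was at the start of the episode above 0.03 m)); the robot touches nothing.
It fails at once if the canister is tipped over (angle between canister's own z axis and vertical above 0.7 rad).
It fails at once if the canister is dropped or banged down (height (world z) of canister below 0.02 m and linear speed of canister above 0.4 m/s).
It fails at once if the canister and the cupboard or its door are bumped together (over 3 N) (contact force between canister and cupboard above 3 N).
It fails at once if the pot, funnel, spanner, clip or jar is disturbed (moved over 30 mm) (distance of any of pot, funnel, spanner, clip, jar from where it was at the start of the episode above 0.03 m).
It also fails if it takes over 69 s, if anything falls off the work surface, if the arm or the gripper's body presses on something with over 40 N, if the wrist force passes 120 N, or if a joint passes its speed limit or range.

ROBOT

A 6-joint arm with a two-finger parallel gripper is mounted at the origin on the work surface. World frame = base frame: x ahead of the robot, y to its left, z up, the work surface at z = 0. Lengths are in m, angles in rad, forces in N, time in s.
With the tool pointing down it reaches from about 0.325 to 0.775 m from the base axis. Payload 5.5 kg.
Tool frame: the origin (TCP) lies between the finger pads; the fingertips stand 8 mm ahead of it and the grasp point (between the pads) lies 11 mm behind it (tcp_to_tips is the distance from the TCP to the fingertips, in m); z points along the fingers, y is the line along which they close (so a half turn about z gives the same grasp; the last joint's range is limited). The gripper opens to 88 mm and grips with 3 to 60 N. Pads are 20 mm wide; open, the fingers measure 115 mm over their backs; the gripper's body (75 mm by 178 mm) begins 61 mm behind the grasp point.
Start: joints at [1.061, 0.091, 1.231, -0, 1.82, -0.057], TCP at [0.262, 0.54, 0.231] pointing down, gripper open.
Joint ranges: [-2.87, 2.87], [-0.86, 2.18], [0.17, 2.46], [-1.51, 4.65], [0.06, 2.69], [-2.65, 2.65]. Speed limits (rad/s): [2.57, 2.57, 3.01, 3.14, 3.14, 3.14].

INTERFACE

Orientations are given as a unit quaternion [w, x, y, z].
In Python, from bench import * gives the robot as it stands. Calls block until the motion is done:
- move_to(position, orientation): joint-space move of the TCP to a pose.
- move_l(position, speed=0.15, orientation=None): straight line of the TCP; orientation=None keeps the orientation; speed is the mean speed in m/s.
- movej(angles): joint-space move.
- gripper_open() and close(): open the fingers fully, or close them until they stop; the grip force is fixed at half the most.
- hold(seconds).
- inverse_kinematics(position, orientation): joint angles nearest the present ones, or None.
- state(): the state.
- get_image(name): name is "side" or "top" or "wrist"; returns a dict with "frame" (420x560x3 uint8, blue, green, red), "depth" (420x560 float32, m along the optical axis (not along the pixel's ray), 0 where there is no reading), "camera_matrix" (3x3 intrinsics, pixels), "view" (4x4, takes a point from world to camera coordinates). Camera axes: x right, y up, looking along -z (the intrinsics and any distortion apply to the point x, -y, -z); pixel columns grow to the right and rows downward; lengths in m; the calibration is good to about 2 mm. A picture is of the moment at which its call begins.
A pose or a line that the arm cannot do raises IKError and nothing moves.
- job_done(): hands the job in; it is judged then, once.
The state is a dict: "time": time; "joint_pos": joint angles; "dq": joint speeds; "joint_torque": joint torques, N m; "ee_pos": TCP position; "ee_rot": TCP orientation; "ft_force": force on the tool from outside, world axes, zero at the start; "moment": the same for the moment, N m; "finger_gap": finger opening in m; "finger_force": force on a finger pad.
Only numpy, scipy, OpenCV 4.12 (cv2) and the standard library are available. Lean on these libraries where they do the work, as an engineer would, in place of code of your own. Each camera call takes 0.05 s, during which the arm holds its last target. There are 200 camera calls.

## Working session

There is one attempt and no reset: what is moved stays moved. The work goes in short steps, each a Python script; the robot and the scene stay as the last script left them, time stands still between calls to the robot, and variables do not carry over. Pictures are saved under pics/ and viewed, at most 10 in all, crops included, and the job is handed in when it is done.

```bash
mkdir -p pics; ls; cat > h.py <<'E'
import numpy as np, cv2
from bench import *
def snap(n, fn=None):
    d=get_image(n); np.savez('last_%s.npz'%n, **{k:np.asarray(v) for k,v in d.items()})
    if fn: cv2.imwrite('pics/'+fn, d['frame'])
    return d
def load(n): return dict(np.load('last_%s.npz'%n))
def cloud(d):
    """world xyz for each pixel, NaN where no depth"""
    z=d['depth'].astype(float).copy(); z[z<=0]=np.nan
    K=np.asarray(d['camera_matrix']); v,u=np.mgrid[:z.shape[0],:z.shape[1]]
    P=np.stack([(u-K[0,2])/K[0,0]*z,-(v-K[1,2])/K[1,1]*z,-z,np.ones_like(z)],-1)
    return (P@np.linalg.inv(np.asarray(d['view'])).T)[...,:3]
E
python3 - <<'E'
from h import *
for n in ('side','top'): snap(n,n+'0.png')
print(state())
E
```

```text
pics
{'time': 0.1, 'joint_pos': array([ 1.06128901e+00,  9.17534219e-02,  1.23177286e+00,  1.52861593e-05,
        1.81977972e+00, -5.66795705e-02]), 'dq': array([ 1.03736457e-03, -1.39397916e-03, -2.38912250e-03, -1.04085923e-03,
        1.98309849e-03, -9.08850408e-05]), 'joint_torque': array([ 2.00128612e-03, -4.47857988e+01, -4.07569957e+01,  6.98549557e-02,
        2.85212992e-02, -1.12791747e-04]), 'ee_pos': array([0.2623695 , 0.53931559, 0.22963381]), 'ee_rot': array([-2.46406973e-04,  2.24482464e-01,  9.74477752e-01, -8.20506907e-04]), 'ft_force': array([0.09427725, 0.00070085, 0.21482253]), 'moment': array([ 0.03148944, -0.03998656,  0.04714833]), 'finger_force': 0.0, 'finger_gap': 0.08792457110797995}
```

View pics/side0.png

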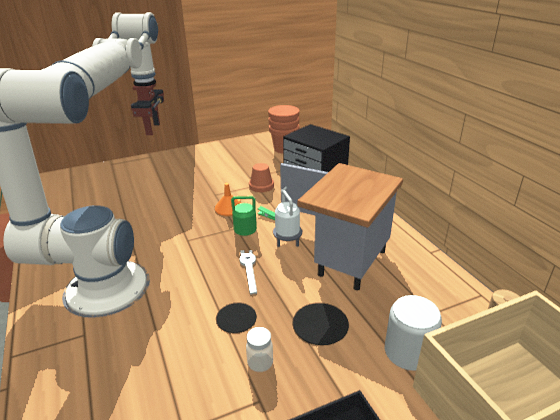

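View pics/top0.png

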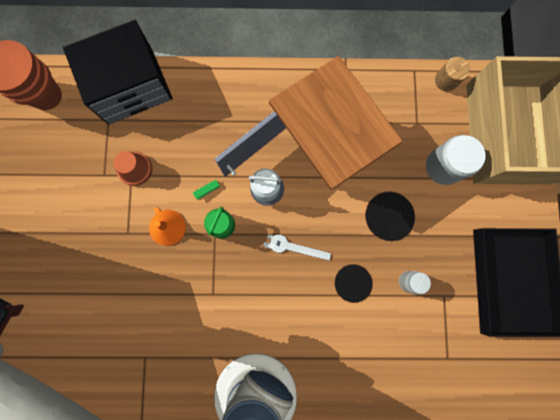

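The side view has the canister on its stand at (287,215), with the green look-alike left of it. In the top view the canister is at (265,185), the large mat at (390,216), the small mat at (353,283), and the open door runs from (283,118) to (222,168). The spanner is at (300,247), clip (207,189), jar (416,283), funnel (168,227) and pot (132,168).

```bash
python3 - <<'E'
from h import *
t=load('top'); W=cloud(t); s=load('side'); S=cloud(s)
f=t['frame'].astype(int)
# mat: dark pixels near bench
def circ(box,mask):
    m=np.zeros(mask.shape,bool); y0,y1,x0,x1=box; m[y0:y1,x0:x1]=mask[y0:y1,x0:x1]
    P=W[m]; c,r=cv2.minEnclosingCircle(P[:,:2].astype(np.float32)); return np.round(c,4),round(r,4),np.round(np.nanmedian(P,0),4)
dark=(f.max(2)<45)&(W[...,2]<0.02)
print('mat',circ((180,250,355,425),dark)); print('small',circ((255,310,325,380),dark))
for n,p in dict(canl=(265,193),green=(219,223),pot=(126,160),funnel=(160,222),jar=(412,282),spanner=(300,248),clip=(207,189),door=(255,138),tab1=(337,58),tab2=(270,100),tab3=(401,141),tab4=(332,187),tin=(464,152)).items():
    print(n,np.round(W[p[1]-1:p[1]+2,p[0]-1:p[0]+2].reshape(-1,3).mean(0),4))
# canister points by height, both cameras
P=np.vstack([W.reshape(-1,3),S.reshape(-1,3)]); P=P[np.isfinite(P).all(1)]
c0=W[193,265]; near=np.hypot(*(P[:,:2]-c0[:2]).T)<0.06
lid=P[near&(abs(P[:,2]-0.13)<0.006)]; 
for n,M in (('top',W),('side',S)):
    Q=M.reshape(-1,3); Q=Q[np.isfinite(Q).all(1)]; nr=np.hypot(*(Q[:,:2]-c0[:2]).T)<0.06
    b=Q[nr&(Q[:,2]>0.16)&(Q[:,2]<.18)]; l=Q[nr&(abs(Q[:,2]-0.13)<0.006)]
    print(n,len(b),'bar mean',b.mean(0),'ang',np.degrees(np.arctan2(*np.linalg.svd(b[:,:2]-b[:,:2].mean(0),full_matrices=False)[2][0][::-1])),'ext',np.ptp(b,0),'zmax',Q[nr][:,2].max())
    print('  lid',len(l),cv2.minEnclosingCircle(l[:,:2].astype(np.float32)) if len(l) else '')
# board
m=abs(W[...,2]-.245)<.008; m[:50]=0; m[:,:240]=0; m[:,420:]=0
r=cv2.minAreaRect(W[m][:,:2].astype(np.float32)); print('board',r, np.round(cv2.boxPoints(r),3).tolist())
# door top
m=abs(W[...,2]-.213)<.012; m[:100]=0; m[180:]=0; m[:,:205]=0; m[:,300:]=0
r=cv2.minAreaRect(W[m][:,:2].astype(np.float32)); print('door',m.sum(),r, np.round(cv2.boxPoints(r),3).tolist())
E
```

```text
mat (array([ 0.4765, -0.3696]), 0.0682, array([ 0.4757, -0.3696,  0.005 ]))
small (array([ 0.2914, -0.2633]), 0.0493, array([ 0.2914, -0.2632,  0.0034]))
canl [ 0.5158 -0.0232  0.1271]
green [0.4443 0.0948 0.0842]
pot [0.608  0.3424 0.0853]
funnel [0.4449 0.2431 0.0933]
jar [ 0.2985 -0.3954  0.0849]
spanner [ 0.3849 -0.1182  0.0088]
clip [0.5451 0.1394 0.019 ]
door [0.642  0.0015 0.1751]
tab1 [ 0.8128 -0.1885  0.246 ]
tab2 [ 0.7094 -0.0346  0.2442]
tab3 [ 0.6505 -0.3659  0.1363]
tab4 [ 0.5095 -0.1727  0.244 ]
tin [ 0.625  -0.5267  0.1309]
top 129 bar mean [ 0.54473115 -0.02246479  0.1697697 ] ang -93.91687162365116 ext [0.0139623  0.07487961 0.01330621] zmax 0.17450376914296184
  lid 387 ((0.5430548191070557, -0.0217544287443161), 0.03405674174427986)
side 57 bar mean [ 0.54078652 -0.02948603  0.16906882] ang -93.42172942112653 ext [0.0144151  0.07127983 0.01330605] zmax 0.17396841926254258
  lid 178 ((0.5423860549926758, -0.025533895939588547), 0.03551248833537102)
board ((0.41867339611053467, -0.16193312406539917), (0.30395039916038513, 0.8009272813796997), 85.53751373291016) [[0.00800000037997961, -0.28200000524520874], [0.8059999942779541, -0.3449999988079071], [0.8299999833106995, -0.041999999433755875], [0.03099999949336052, 0.020999999716877937]]
door 526 ((0.6329073905944824, 0.02076593041419983), (0.013330211862921715, 0.17947359383106232), 40.25425338745117) [[0.5699999928474426, 0.08500000089406967], [0.6859999895095825, -0.052000001072883606], [0.6959999799728394, -0.0430000014603138], [0.5799999833106995, 0.09399999678134918]]
```

The heights and sizes agree with what is given: bar about 0.17, lid 0.13, mat radius 68 mm, door about 83° open. So I'll fit the cupboard and door, then grasp.

```bash
cat >> h.py <<'E'
from scipy.spatial.transform import Rotation as Rn
def quat(x,z):
    """[w,x,y,z] of the tool with given x and z axes"""
    z=np.asarray(z,float)/np.linalg.norm(z); x=np.asarray(x,float); x=x-z*(x@z); x/=np.linalg.norm(x)
    return np.roll(Rn.from_matrix(np.column_stack([x,np.cross(z,x),z])).as_quat(),1)
def down(yaw): return quat([np.cos(yaw),np.sin(yaw),0],[0,0,-1])
MAT=np.array([.4760,-.3696])
E
python3 - <<'E'
from h import *
t=load('top'); W=cloud(t)
m=abs(W[...,2]-.245)<.006; m[:45]=0; m[200:]=0; m[:,:255]=0; m[:,415:]=0
n,l,st,_=cv2.connectedComponentsWithStats(m.astype(np.uint8)); k=1+np.argmax(st[1:,4])
r=cv2.minAreaRect(W[l==k][:,:2].astype(np.float32)); print('board',r,np.round(cv2.boxPoints(r),3).tolist())
q=down(np.radians(86.3)); c=np.array([.543,-.0235])
p=[*c,.30]; print('ik',inverse_kinematics(p,q))
move_l([.262,.54,.33]); move_to(p,q); gripper_open()
snap('wrist','w1.png'); print(state()['time'],state()['joint_pos'])
E
```

```text
board ((0.6641075015068054, -0.18217475712299347), (0.24992087483406067, 0.1984391063451767), 34.74310302734375) [[0.5049999952316284, -0.1720000058412552], [0.6179999709129333, -0.33500000834465027], [0.8230000138282776, -0.19200000166893005], [0.7099999785423279, -0.028999999165534973]]
ik [-1.05848513e-01 -3.56202294e-02  1.23612747e+00 -4.44089210e-16
  1.94108541e+00 -4.12713303e-02]
3.425 [-1.04967618e-01 -3.55331638e-02  1.23605192e+00  4.55882822e-05
  1.94103696e+00 -4.12672636e-02]
```

View pics/w1.png

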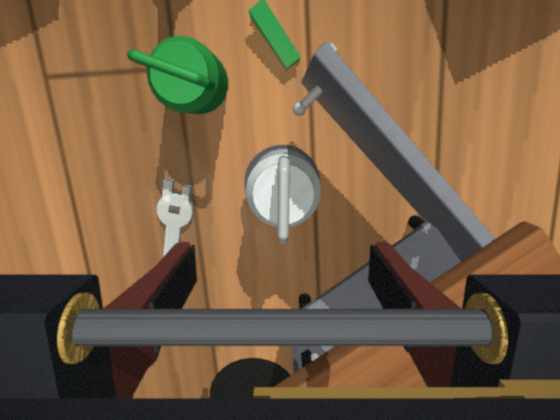

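The wrist view shows the handle bar from (283,157) to (283,240), clear of the open door, which has a knob on its inner side at (300,108). Now I refine the bar position from the wrist depth and grasp.

```bash
python3 - <<'E'
from h import *
W=cloud(load('wrist')); B=W[150:250,255:310].reshape(-1,3); B=B[np.isfinite(B).all(1)]
B=B[(B[:,2]>.162)&(B[:,2]<.18)]; d=np.linalg.svd(B[:,:2]-B[:,:2].mean(0),full_matrices=False)[2][0]; d*=np.sign(d[1])
s=B[:,:2]@d; c=B[:,:2].mean(0)+d*((s.max()+s.min())/2-s.mean()); yaw=np.arctan2(d[1],d[0])
print(len(B),c,np.degrees(yaw),'len',np.ptp(s),'ztop',np.percentile(B[:,2],95))
assert np.hypot(*(c-[.543,-.0235]))<.012 and abs(np.degrees(yaw)-90)<12
q=down(yaw)
move_l([*c,.30],.1,q); move_l([*c,.162],.1); close(); hold(.2)
s=state(); print(s['time'],s['finger_gap'],s['finger_force'],s['ft_force'])
move_l([*c,.182],.04); s=state(); print(s['finger_gap'],s['ft_force'],s['ee_pos'])
snap('side','s1.png')
E
```

```text
965 [ 0.54407748 -0.01999589] 85.9271057537753 len 0.0745984244904732 ztop 0.1719561155347342
6.6 0.009046479612980374 29.998894035816193 [-0.02051567  0.17815625 -0.38233274]
0.008909672440654354 [ 0.74982565  0.33426867 -3.57916087] [ 0.54409757 -0.02001041  0.18202911]
```

View pics/s1.png

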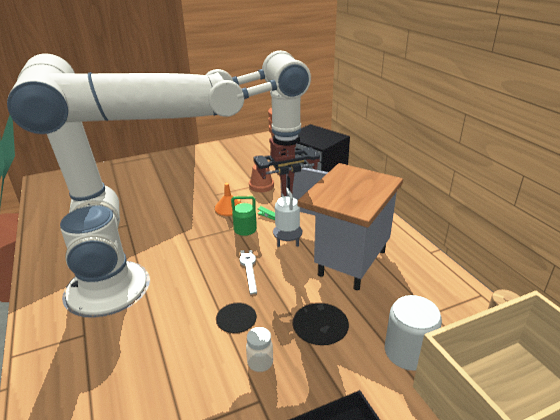

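The side view shows the canister at (287,213) hanging clear of the stand, with a load of about 3.6 N. I'll carry it round the front of the cupboard to the mat.

```bash
python3 - <<'E'
from h import *
p=state()['ee_pos']
move_l([p[0],p[1],.28],.12); move_l([.41,-.10,.28],.14); move_l([.40,-.25,.28],.14); move_l([*MAT,.26],.12)
hold(.3); move_l([*MAT,.14],.1); move_l([*MAT,.127],.03); hold(.2); f0=state()['ft_force'][2]
for z in np.arange(.125,.115,-.001):
    move_l([*MAT,z],.02); s=state()
    if s['ft_force'][2]-f0>1.5: break
print(z,f0,s['ft_force'],s['finger_gap'],s['time'])
snap('side','s2.png')
E
```

```text
0.123 -3.6800944968669533 [ 0.22547748  0.0883312  -1.87931057] 0.009297795195081646 15.2833
```

View pics/s2.png

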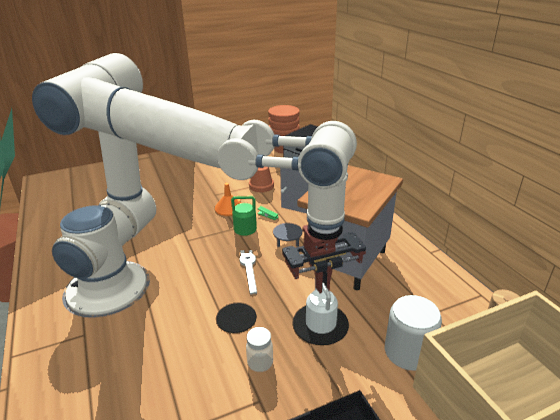

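The canister sits on the mat at (322,312), touching at the predicted height. I'll release it, check it, then push the door from behind with a vertical tool.

```bash
cat >> h.py <<'E'
H=np.array([.717,-.0685]); A0=np.radians(214.74)
def door(th,r,off):
    """plan point r along the door at angle th, off outwards; and the outward normal"""
    a=A0-th; n=np.array([np.sin(a),-np.cos(a)]); return H+r*np.array([np.cos(a),np.sin(a)])+off*n, n
def can():
    W=cloud(snap('top')); L=W[(abs(W[...,2]-.09)<.006)&(np.hypot(W[...,0]-MAT[0],W[...,1]-MAT[1])<.08)]
    return cv2.minEnclosingCircle(L[:,:2].astype(np.float32)), np.median(L[:,2])
def theta(dt):
    W=cloud(dt); P=W.reshape(-1,3); P=P[np.isfinite(P).all(1)]
    v=P[:,:2]-H; rr=np.hypot(*v.T); P=P[(abs(P[:,2]-.216)<.006)&(rr>.05)&(rr<.215)]
    v=P[:,:2]-H; th=A0-np.arctan2(v[:,1],v[:,0])%(2*np.pi); ok=(th>-.1)&(th<1.9)
    return ok.sum(), np.median(th[ok]) if ok.any() else None
E
python3 - <<'E'
from h import *
gripper_open(); hold(.1); move_l([*MAT,.20],.1); move_l([*MAT,.34],.2)
th0=np.radians(84.5); p,n=door(th0,.185,.055); q=down(np.arctan2(n[1],n[0])); print(p,inverse_kinematics([*p,.34],q),inverse_kinematics([*p,.19],q))
close(); move_to([*p,.34],q); print('can',can(),theta(load('top')),state()['time'])
E
```

```text
[0.6394757  0.10824836] [ 1.15240300e-01  2.88402124e-01  8.11677071e-01 -4.44089210e-16
  2.04151346e+00  9.83716136e-01] [ 1.15240300e-01  2.18958302e-01  1.16162872e+00 -4.44089210e-16
  1.76100563e+00  9.83716136e-01]
can (((0.47560572624206543, -0.36927348375320435), 0.03510916233062744), np.float64(0.08948554467309933)) (np.int64(363), np.float64(1.4149509281283223)) 21.6917
```

The canister is centred on the mat to about 1 mm, lid at 0.0895. Now the swing.

```bash
python3 - <<'E'
from h import *
move_l([*state()['ee_pos'][:2],.19],.15)
for t in np.radians([84.5,75,66,57,48,39,30,24]):
    p,n=door(t,.185,.013); move_l([*p,.19],.12,down(np.arctan2(n[1],n[0])))
    print(round(np.degrees(t)),np.round(state()['ft_force'],1))
p,n=door(t,.185,.05); move_l([*p,.19],.15); move_l([*p,.30],.2)
print(theta(snap('top','t3.png')),state()['time'])
E
```

```text
84 [0.6 0.1 0.3]
75 [-0.2  0.1  0.3]
66 [-0.3 -0.3  1. ]
57 [-0.7 -0.3  0.6]
48 [ 0.2  0.1 -1.2]
39 [-0.4  0.1 -0.1]
30 [0.  0.9 0. ]
24 [-0.4  1.1  0.2]
(np.int64(65), np.float64(0.378601475022899)) 27.1583
```

View pics/t3.png

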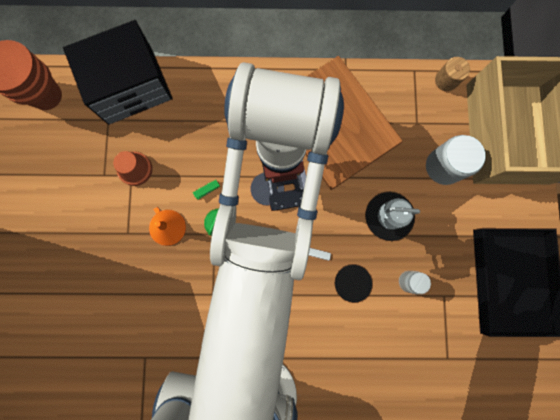

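The door now stands at about 0.4 rad and the arm is clear of everything; the canister is at (396,212) on the mat. Next is the leaned push.

```bash
python3 - <<'E'
from h import *
h,r=.105,.17
def pose(deg,off,L=45):
    p,n=door(np.radians(deg),r,off); L=np.radians(L); z=[*(-n*np.sin(L)),-np.cos(L)]
    return p,quat([*n,0],z)
for L in (45,40,35):
    ok=[inverse_kinematics([*p,z],q) for p,q,z in [(*pose(24,.10,L),.26),(*pose(24,.10,L),h),(*pose(12,.015,L),h),(*pose(0,.01,L),h),(*pose(0,.10,L),h)]]
    print(L,[None if k is None else np.round(k,2).tolist() for k in ok])
    if all(k is not None for k in ok): break
else: raise SystemExit
p,q=pose(24,.10,L); move_to([*p,.28],q); move_l([*p,h],.12); f0=state()['ft_force']
for d,off in [(24,.02),(19,.014),(14,.014),(10,.014),(7,.014),(5,.014),(3.5,.014),(2,.014),(1,.014),(0,.014),(0,.012),(0,.010),(0,.008),(0,.006)]:
    p,q=pose(d,off,L); move_l([*p,h],.08,q); s=state(); n=door(np.radians(d),r,0)[1]; F=(s['ft_force']-f0)[:2]@n
    print(d,off,round(F,1),np.round(s['ft_force']-f0,1))
    if F>18: break
hold(.3); print(state()['time'],state()['ee_pos'])
E
```

```text
45 [[0.39, -0.07, 1.52, -0.79, 1.8, 0.05], [0.39, 0.01, 1.72, -0.77, 1.6, 0.25], [0.15, -0.18, 1.9, -0.79, 1.29, -0.07], [0.02, -0.29, 1.99, -0.73, 1.07, -0.35], [0.21, -0.41, 2.08, -0.77, 1.22, -0.22]]
24 0.02 0.2 [0.6 0.4 0.4]
19 0.014 0.6 [0.9 0.8 1. ]
14 0.014 -0.2 [0.6 0.1 0.3]
10 0.014 -0.5 [ 0.3 -0.4  0.2]
7 0.014 -0.7 [ 0.6 -0.5  1.2]
5 0.014 1.1 [0.2 1.4 0.7]
3.5 0.014 20.6 [-12.6  16.5   7.5]
32.8 [ 0.56358996 -0.14245266  0.10467476]
```

```bash
python3 - <<'E'
from h import *
s=state(); print(s['ft_force'],s['moment']); snap('wrist','w4.png')
E
```

```text
[-12.84002622  14.94648968   7.96004475] [ 1.20133     1.2828499  -0.47913228]
```

View pics/w4.png

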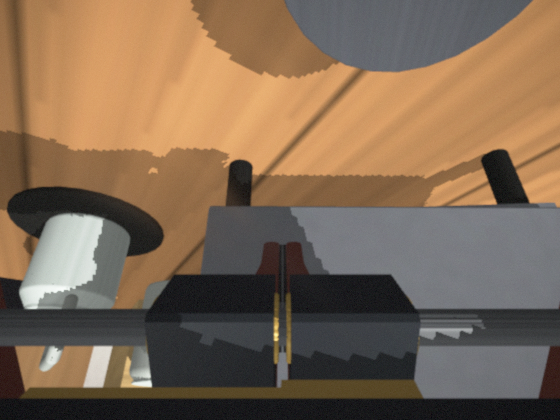

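The fingers are against the door at (282,250), with the door and cupboard bottom edge near row 207. I'll fit the door plane from the wrist depth to get its angle.

```bash
python3 - <<'E'
from h import *
W=cloud(load('wrist'))
for b in ((215,265,330,540),(345,380,440,530),(215,260,215,255)):
    P=W[b[0]:b[1],b[2]:b[3]].reshape(-1,3); P=P[np.isfinite(P).all(1)]; c=P.mean(0); n=np.linalg.svd(P-c,full_matrices=False)[2][2]; n*=np.sign(n[1])
    ox=np.array([.5699,-.8217]); v=c[:2]-H; 
    print(c,np.round(n,3),'theta deg from n',round(214.74-90-np.degrees(np.arctan2(n[1],n[0])),2),'own x rel shut face mm',round(v@ox*1000,1),'r',round(v@np.array([-.8217,-.5699]),3))
E
```

```text
[ 0.64232828 -0.10890881  0.08140045] [-0.509  0.861 -0.002] theta deg from n 4.12 own x rel shut face mm -9.4 r 0.084
[ 0.64729049 -0.10290454  0.14432354] [-0.066  0.04  -0.997] theta deg from n -24.45 own x rel shut face mm -11.5 r 0.077
[ 0.54740048 -0.16508782  0.08041757] [-0.511  0.86  -0.004] theta deg from n 4.02 own x rel shut face mm -17.3 r 0.194
```

The door is at about 0.07 rad, on the catch's hump. The moment agrees with contact at the fingertips only, so I'll press on in small steps.

```bash
python3 - <<'E'
from h import *
h,r=.105,.17; L=np.radians(45); pF=0
for d in np.arange(3.2,-3.5,-.3):
    p,n=door(np.radians(d),r,.014); nn=door(np.radians(max(d,0)),r,0)[1]
    move_l([*p,h],.03,quat([*nn,0],[*(-nn*np.sin(L)),-np.cos(L)])); s=state(); F=s['ft_force'][:2]@nn
    print(round(d,1),round(F,1),np.round(s['ft_force'],1),np.round(s['ee_pos']-[*p,h],4))
    if F>40: break
hold(.2); print(s['time']); W=cloud(snap('wrist'))
P=W[215:265,330:540].reshape(-1,3); P=P[np.isfinite(P).all(1)]; c=P.mean(0); n=np.linalg.svd(P-c,full_matrices=False)[2][2]; n*=np.sign(n[1])
print('theta',124.74-np.degrees(np.arctan2(n[1],n[0])),(c[:2]-H)@[.5699,-.8217])
E
```

```text
3.2 16.0 [-10.2  12.5   5.5] [-0.0007  0.002  -0.0003]
2.9 5.4 [-2.7  4.7  1.4] [-0.0002  0.0011 -0.0001]
2.6 5.0 [-1.8  4.8  0.9] [-0.0001  0.0009 -0.0001]
2.3 2.8 [-0.7  2.9 -0.1] [ 0.0001  0.0004 -0.0001]
2.0 1.4 [0.7 2.2 1.1] [ 0.0001 -0.     -0.    ]
1.7 0.8 [-0.6  0.6 -0.9] [-0.0001 -0.0004  0.0001]
1.4 0.3 [0.3 0.6 0. ] [-0.0001 -0.0004  0.0001]
1.1 0.3 [-0.4  0.  -0.1] [-0.     -0.0002  0.0001]
0.8 0.3 [ 0.2  0.4 -0.6] [ 0.     -0.0001  0.0001]
0.5 1.8 [-1.9  0.8 -0. ] [-0.      0.0001 -0.    ]
0.2 7.7 [-4.6  6.2  2.9] [-0.0002  0.0005 -0.0001]
-0.1 14.1 [-10.   10.3   4.9] [-0.0005  0.001  -0.0002]
-0.4 20.9 [-15.2  14.9   8.1] [-0.0008  0.0016 -0.0002]
-0.7 28.2 [-20.8  19.9  10.9] [-0.0011  0.0022 -0.0002]
-1.0 35.8 [-26.1  25.5  14.4] [-0.0014  0.0028 -0.0003]
-1.3 44.2 [-32.2  31.4  17.7] [-0.0018  0.0034 -0.0003]
36.85
theta 0.02129858251142025 -0.0032746781212640384
```

The door passed the hump, was drawn in, and now reads 0°. I'll back off, verify and hand in if everything checks out.

```bash
python3 - <<'E'
from h import *
n=door(0,.17,0)[1]; p=state()['ee_pos']
p2=p+[*(n*.09),0]; move_l(p2,.1)
W=cloud(snap('wrist')); Q=W.reshape(-1,3); Q=Q[np.isfinite(Q).all(1)]
v=Q[:,:2]-H; ox=v@[.5699,-.8217]; r=v@[-.8217,-.5699]
k=(Q[:,2]>.065)&(Q[:,2]<.2)&(r>.02)&(r<.195)&(abs(ox)<.03)
print('door slope (rad)',k.sum(),np.polyfit(r[k],ox[k],1))
move_l(p2+[0,0,.2],.15); c=can(); print('can',c,'mat',MAT)
a=load('top'); W=cloud(a); f=a['frame']; cv2.imwrite('pics/t5.png',f)
s=state(); print(s['time'],s['ft_force'])
E
```

```text
door slope (rad) 8033 [-0.00129278 -0.0032319 ]
can (((0.4754330515861511, -0.3700837790966034), 0.03611341491341591), np.float64(0.08967478380151839)) mat [ 0.476  -0.3696]
39.775 [ 0.45120537 -0.91005033 -0.69221022]
```

View pics/t5.png

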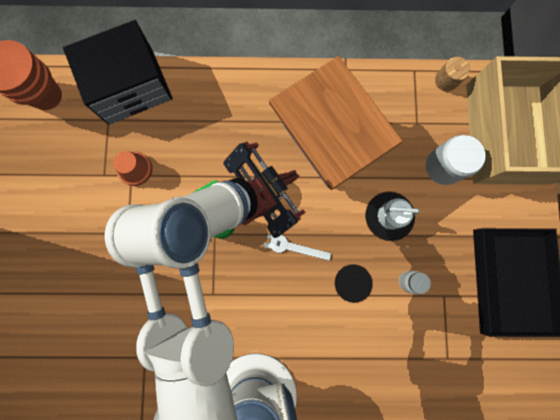

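The top view shows the door gone under the board, the canister upright on the mat at (396,212), and the pot, spanner and jar unmoved. The arm covers the funnel and part of the clip but has clearance over them. Handing in.

```bash
python3 -c "
from bench import *
print(job_done())"
```

```text
the job is handed in; nothing more can be done
None
```

The job is handed in at about 40 s on the robot's clock, but no verdict came back: the canister stands upright within about 1 mm of the mat's centre, the door measured shut on its catch after the arm backed away, and the pot, spanner and jar looked unmoved, though the arm hid the funnel and part of the clip in the last picture.

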